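# Let the tin out of its gravity rack

### The arm

A 6-joint arm with a two-finger parallel gripper is mounted at the origin on a cart in front of the work surface, level with it; the furniture and walls round the work are solid. World frame = base frame: x ahead of the robot, y to its left, z up, the work surface at z = 0. Lengths are in m, angles in rad, forces in N, time in s.
With the tool pointing down it reaches from about 0.325 to 0.9 m from the base axis. Payload 6.1 kg.
Tool frame: the origin (TCP) lies between the finger pads; the fingertips stand 25 mm ahead of it and the grasp point (between the pads) lies 6 mm ahead of it; z points along the fingers, y is the line along which they close (so a half turn about z gives the same grasp; the last joint's range is limited). The gripper opens to 85 mm and grips with 20 to 120 N. Pads are 22 mm wide; open, the fingers measure 114 mm over their backs; the gripper's body (76 mm by 85 mm) begins 54 mm behind the grasp point. The pads swing forward as they close: fully open they stand 13 mm farther back than shut.
Start: joints at [1.193, 0.22, 1.526, -0, 1.395, -0.126], TCP at [0.156, 0.605, 0.256] pointing down, gripper open.
Joint ranges: [-2.98, 2.98], [-0.91, 2.08], [0.09, 2.57], [-1.24, 4.39], [0.2, 2.65], [-2.68, 2.68]. Speed limits (rad/s): [2.57, 2.57, 3.01, 3.14, 3.14, 3.14].

### API

Orientations are given as a rotation vector (axis times angle).
In Python, from plant import bot gives the robot as it stands.
- The arm moves only by the shell command python3 -m inch 'ROWS' [OPENING] [FORCE]. ROWS is text: rows parted by semicolons, each of 4 numbers parted by spaces: the shift along the world's x, y, z in units of 60 mm (1.0 is 60 mm), then the turn about the world's z in units of 6 degrees (1.0 is 6 degrees). In form: dx dy dz turn; .... A call has 1 to 10 rows; each row is the pose to reach, as a shift and turn from the pose commanded when the call began; what a row does not reach only later rows make up. A row lasts 1/8 s, in which the tool goes at most 62.5 mm and 10.7 degrees, less where a joint would pass 70% of its speed; a pose out of reach is approached as far as the arm can. A call with a gripper value outside its range is refused whole. OPENING is the closure in counts, from 0 (fully open) to 255 (shut), set as the call begins (- or left out, the last holds). The fingers move at their own pace and stop on an object; FORCE is the grip in N (left out, the last holds). Time passes only in rows, so rows that repeat a pose let the fingers close. It gives the time, the measured TCP pose, the force, the opening and the grip force at its end, in the units of the state.
- bot.get_obs(): the state, without advancing time (a new reading comes with each control period).
- bot.capture(name): name is "scene" or "top" or "wrist"; returns a dict with "pixels" (480x640x3 uint8, red, green, blue), "range_z" (480x640 float32, m along the optical axis (not along the pixel's ray), 0 where there is no reading), "fovy" (degrees; the focal length in pixels is half the picture's height over the tangent of half this angle, whatever the lens; pixels are square), "cx", "cy" (the principal point, pixels), "D" ([k1, k2, p1, p2, k3] as OpenCV has them; the pictures are not rectified), "rvec" (rotation vector, rad) and "tvec" (3), from world to camera coordinates, as OpenCV has them. Camera axes: x right, y down, z forward; pixel columns grow to the right and rows downward; lengths in m; the calibration is good to about 2 mm. A picture is of the moment at which its call begins.
- bot.job_done(): hands the job in; it is judged then, once.
The state is a dict: "t": time; "joint_positions": joint angles; "joint_vel": joint speeds; "tau": joint torques, N m; "tool_pos": TCP position; "orientation": TCP orientation; "ft_force": force on the tool from outside, world axes, zero at the start; "torque": the same for the moment, N m; "gripper_width": finger opening in m; "gripper_force": force on a finger pad.
Only numpy, scipy, OpenCV 4.12 (cv2) and the standard library are available. Lean on these libraries where they do the work, as an engineer would, in place of code of your own. Each camera call takes 0.05 s, during which the arm holds its last target. There are 200 camera calls.

### The job

Two small wooden feed racks stand on the worktop, each with something lying behind a wire gate: one holds a tin, the other a glass jar. With the fingertips gently press down the pad at the back of the tin's rack, without forcing it against its stop, so that the lever rocks and its gate lifts fully, and let the tin roll down into the front tray; then let the pad come back up so that the gate shuts behind it. Do not touch the tin, leave the jar behind its own gate and its lever alone, and do not disturb the other things on the worktop.

Things in the scene. Friction and masses are not known exactly. Their poses are not given: they have to be found in the camera images.
- tin_rack: Rack with the tin: fixed wooden feed rack, 215 long (x -125 to +90 mm), 104 wide, on a plinth 0 to 55 high. Origin under the lane, at the plinth's top (heights are over it); -x is the front (tray, towards the robot). Lane 92 wide, falls 0.15 rad to the front; floor at 30 at x=0. Front board 34 high, inner face x=-118. Wire gate x=-43, lowest bar at 48. Lever axle x=+25, at 118, in ears 131 high.
- tin_paddle (a point): centre of the top face of the wooden press pad (32 mm along the rack's x, 34 across, 7 thick) at the back end of the tin rack's lever. At rest it is level, at x=+105, y=0 in the rack's frame, 125 mm above its origin; the axle is 80 mm in front of it. Pressed, it goes down about 41 mm at full travel, tilting with the lever.
- tin_lever (a joint): rocking lever of the tin rack: 0 = at rest, pad up and wire gate down; 0.55 rad = stop, pad fully down, gate fully up. A spring brings it back to 0 when let go; pressing it fully down takes about 4 N on the pad, and it may be pressed with up to 30 N. Above about 0.45 rad the gate clears the container.
- jar_rack: Rack with the jar: fixed wooden feed rack, 215 long (x -125 to +90 mm), 104 wide, on a plinth 0 to 55 high. Origin under the lane, at the plinth's top (heights are over it); -x is the front (tray, towards the robot). Lane 92 wide, falls 0.15 rad to the front; floor at 30 at x=0. Front board 34 high, inner face x=-118. Wire gate x=-43, lowest bar at 48. Lever axle x=+25, at 118, in ears 131 high.
- jar_paddle (a point): centre of the top face of the wooden press pad (32 mm along the rack's x, 34 across, 7 thick) at the back end of the jar rack's lever. At rest it is level, at x=+105, y=0 in the rack's frame, 125 mm above its origin; the axle is 80 mm in front of it. Pressed, it goes down about 41 mm at full travel, tilting with the lever.
- jar_lever (a joint): rocking lever of the jar rack: 0 = at rest, pad up and wire gate down; 0.55 rad = stop, pad fully down, gate fully up. A spring brings it back to 0 when let go; pressing it fully down takes about 4 N on the pad, and it may be pressed with up to 30 N. Above about 0.45 rad the gate clears the container.
- tin_mid (a point): middle of the tin: a printed food tin, 57 mm across, 72 long, lying on its side across the lane behind the gate, at about x=-10 mm in its rack's frame, 58 mm above its origin. At rest in the tray against the front board it is at about x=-89, 46 mm up. With the gate up it rolls there by itself in about a second.
- jar_mid (a point): middle of the glass jar with a green lid, 64 to 68 mm across, 84 mm long, lying on its side behind the gate of the jar rack, at about x = -8 mm in the rack's frame.
- spice_jar_3: bystander: upright spice jar with a green lid, 44 mm wide, 100 mm high; origin centre of its underside
- glass_2: bystander: small clear drinking glass, 48 mm wide, 61 mm high; origin centre of its underside
- timer: bystander: red and white round kitchen timer, 63 mm wide, 48 mm high; origin centre of its underside
- glass_pot_b: bystander: small grey-green glass pot, 65 mm wide, 54 mm high; origin centre of its underside
- sugar: bystander: polished steel sugar bowl with a ball on its lid, 85 mm wide, 82 mm high; origin centre of its underside
- tin: the tin itself; origin at the centre of one flat end, z along the tin's axis towards its middle (see point tin_mid)

How it is judged:
By the outcome, as a careful person would: the job done as asked, in the order asked, and still so for the second after the job is handed in, with the robot touching nothing.
It also fails if it takes over 35 s, if anything falls off the work surface, if the arm or the gripper's body presses on something with over 40 N, if the wrist force passes 120 N, or if a joint passes its speed limit or range.

## Working session

There is one attempt and no reset: what is moved stays moved. The work goes in short steps, Python scripts to look and compute and a shell command to move; the robot and the scene stay as the last step left them, time stands still between calls to the robot, and variables do not carry over. Pictures are saved under pics/ and viewed, at most 10 in all, crops included, and the job is handed in when it is done.

```bash
mkdir -p pics
cat > h.py <<'E'
import numpy as np, cv2
from plant import bot
def K(c):
    f=240/np.tan(np.radians(c["fovy"])/2)
    return np.array([[f,0,c["cx"]],[0,f,c["cy"]],[0,0,1.]])
def world(c,u,v,z=None,d=None):
    p=cv2.undistortPoints(np.array([[[u,v]]],float),K(c),np.array(c["D"],float))[0,0]
    R=cv2.Rodrigues(np.array(c["rvec"],float))[0]; t=np.array(c["tvec"],float).ravel()
    r=R.T@np.array([p[0],p[1],1]); o=-R.T@t
    return o+r*(d if z is None else (z-o[2])/r[2])
def cloud(c):
    d=c["range_z"]; vv,uu=np.mgrid[:480,:640]
    p=cv2.undistortPoints(np.stack([uu,vv],-1).reshape(-1,1,2).astype(float),K(c),np.array(c["D"],float)).reshape(480,640,2)
    R=cv2.Rodrigues(np.array(c["rvec"],float))[0]; t=np.array(c["tvec"],float).ravel()
    P=np.dstack([p,np.ones((480,640))])*d[...,None]
    return (P-t)@R
E
python3 - <<'E'
from h import *
import pickle
o=bot.get_obs(); print(o["t"],o["tool_pos"],o["orientation"],o["gripper_width"])
for n in("scene","top"):
    c=bot.capture(n); pickle.dump(c,open(n+".pkl","wb")); cv2.imwrite(f"pics/{n}0.png",c["pixels"][...,::-1])
E
```

```text
0.0 [0.15549886 0.60476034 0.2551707 ] [-3.94414395e-01 -3.11622848e+00  2.99654779e-03] 0.08560136626932628
```

View pics/scene0.png

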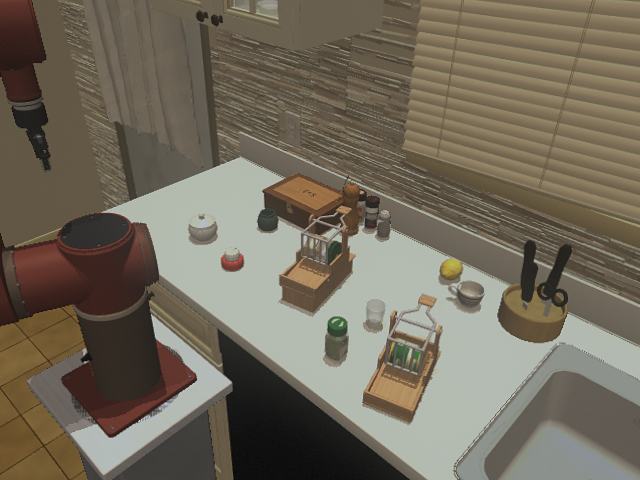

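View pics/top0.png

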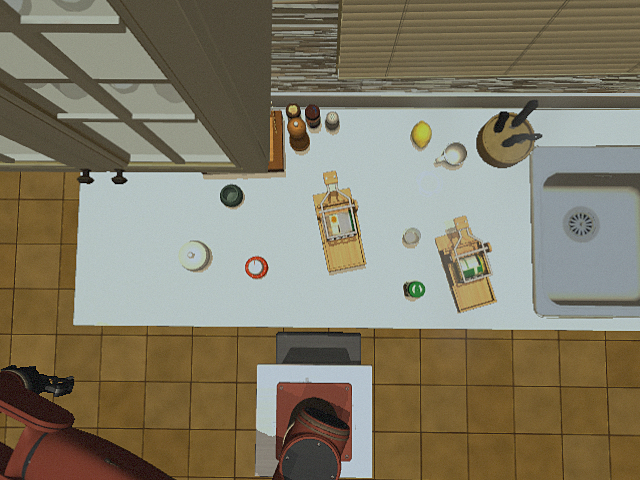

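The top view shows the racks at about (340,225) and (467,262). The pads are near (330,177) and (460,222). I'll zoom in to see which one holds the tin.

Run:
```python
from h import *
import pickle
s=pickle.load(open("scene.pkl","rb"));t=pickle.load(open("top.pkl","rb"))
r=lambda im,a,b,w,h:cv2.resize(im[b:b+h,a:a+w,::-1],(400,300),interpolation=cv2.INTER_CUBIC)
T,S=t["pixels"],s["pixels"]
cv2.imwrite("pics/zoom.png",np.vstack([np.hstack([r(T,265,160,152,114),r(T,395,205,152,114)]),np.hstack([r(S,250,200,152,114),r(S,340,290,168,126)])]))
P=cloud(t)
# pads: points at z ~0.18 with wood colour
hsv=cv2.cvtColor(T,cv2.COLOR_RGB2HSV)
for a,b in(((300,360),(160,285)),((430,505),(205,320))):
    m=np.zeros((480,640),bool); m[b[0]:b[1],a[0]:a[1]]=1
    wood=m&(hsv[...,0]<25)&(hsv[...,1]>70)
    z=P[...,2]; 
    pts=P[wood&(z>.05)]; print(np.histogram(pts[:,2],bins=np.arange(.04,.22,.01)))
    q=wood&(z>.170)&(z<.19); n,l,st,ce=cv2.connectedComponentsWithStats(q.astype(np.uint8))
    for i in range(1,n):
        if st[i,4]>8: print(st[i],ce[i],P[l==i].mean(0))
```

```text
(array([  0, 382, 639, 276, 182,  48, 163,  21,  31,  99,  20,   4,  69,
       162,   6,   0,   0]), array([0.04, 0.05, 0.06, 0.07, 0.08, 0.09, 0.1 , 0.11, 0.12, 0.13, 0.14,
       0.15, 0.16, 0.17, 0.18, 0.19, 0.2 , 0.21]))
[323 171  15  14 115] [330.16521739 177.53043478] [ 0.63902007 -0.03899264  0.17333012]
[354 201   4   9  23] [355.65217391 204.65217391] [ 0.56996487 -0.10326985  0.17613325]
[316 208   4  10  23] [317.2173913  212.60869565] [ 0.54931619 -0.00712305  0.17561038]
(array([  0,  58, 131,  24,  49,   6,   4,  12, 152,  87,   1,   0,   0,
         0,   0,   0,   0]), array([0.04, 0.05, 0.06, 0.07, 0.08, 0.09, 0.1 , 0.11, 0.12, 0.13, 0.14,
       0.15, 0.16, 0.17, 0.18, 0.19, 0.2 , 0.21]))
```

View pics/zoom.png

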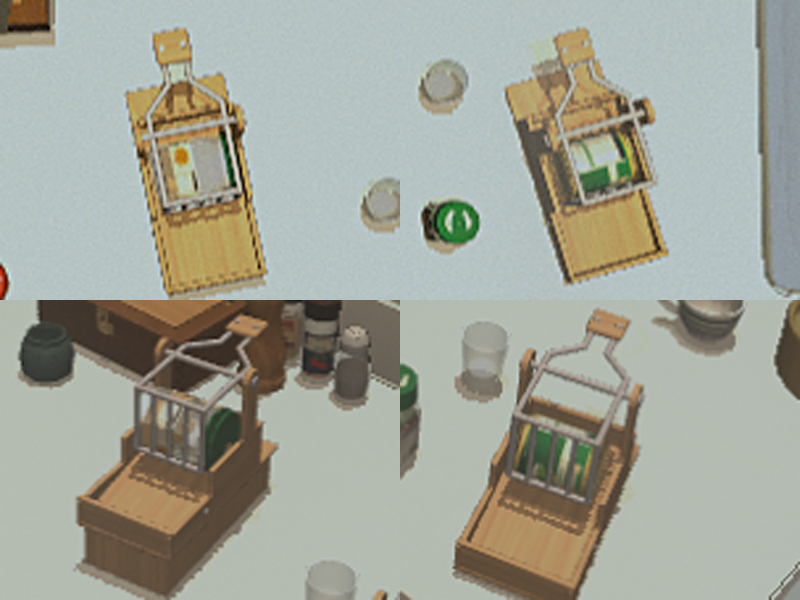

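The left rack (330,220) holds the jar: clear glass with a green lid on one end. The right rack (467,262) holds the printed green tin with gold rims. The right rack's plinth is about zero, so its pad top should be at z≈0.125.

Run:
```python
from h import *
import pickle
t=pickle.load(open("top.pkl","rb"));s=pickle.load(open("scene.pkl","rb"))
def run(c,box,zr):
    T=c["pixels"];P=cloud(c);z=P[...,2];hsv=cv2.cvtColor(T,cv2.COLOR_RGB2HSV)
    m=np.zeros((480,640),bool); m[box[2]:box[3],box[0]:box[1]]=1
    wood=m&(hsv[...,0]<25)&(hsv[...,1]>70)
    q=wood&(z>zr[0])&(z<zr[1]); n,l,st,ce=cv2.connectedComponentsWithStats(q.astype(np.uint8))
    for i in range(1,n):
        if st[i,4]>8: print(st[i],ce[i].round(1),np.median(P[l==i],0).round(4),P[l==i].mean(0).round(4), "ray@.125",world(c,*ce[i],z=.125).round(4))
    return P,wood
P,w=run(t,(430,505,205,320),(.112,.14))
tr=P[w&(P[...,2]>-.01)&(P[...,2]<.06)]
r=cv2.minAreaRect(tr[:,:2].astype(np.float32)); print("rack",r,cv2.boxPoints(r))
run(s,(410,445,285,312),(.10,.14))
```

```text
[454 216  15  14 140] [460.8 222.5] [ 0.5313 -0.3766  0.1291] [ 0.5322 -0.3765  0.1291] ray@.125 [ 0.5326 -0.3775  0.125 ]
[485 243   7   9  33] [488.3 247. ] [ 0.4691 -0.4461  0.1292] [ 0.4694 -0.4457  0.1287] ray@.125 [ 0.4696 -0.4469  0.125 ]
[451 253   6  10  26] [452.9 257.7] [ 0.4404 -0.3537  0.1333] [ 0.4412 -0.3545  0.1314] ray@.125 [ 0.4415 -0.356   0.125 ]
rack ((0.4261368215084076, -0.42973485589027405), (0.2244511842727661, 0.14482730627059937), 16.78250503540039) [[ 0.29778248 -0.39280942]
 [ 0.33959985 -0.5314682 ]
 [ 0.55449116 -0.4666603 ]
 [ 0.5126738  -0.3280015 ]]
[418 294  18  13 140] [426.9 300. ] [ 0.531  -0.3791  0.1313] [ 0.5309 -0.3794  0.1311] ray@.125 [ 0.5375 -0.3759  0.125 ]
```

The pad is at (0.5315, -0.3775, 0.129). The axle lies 80 mm in front of it and the rack yaw is about 16.4°, which agrees with the sizes given. I'll go there high, with the fingers closed, turning about -149° in total so that tool x lies along the rack.

```bash
python3 -m inch '0.2 -0.2 0.7 -0.5; 0.8 -0.8 1.4 -2; 1.5 -1.5 1.4 -3.5; 2.2 -2.2 1.4 -5; 2.9 -2.9 1.4 -6.5; 3.6 -3.6 1.4 -8; 4.3 -4.4 1.4 -9.5; 5 -5.2 1.4 -11; 5.5 -5.7 1.4 -12; 5.7 -5.9 1.4 -12' 255 40
python3 -m inch '0 -0.5 0 -0.5; 0.1 -1.3 0 -2; 0.2 -2.3 0 -3.5; 0.3 -3.3 0 -5; 0.3 -4.3 0 -6.5; 0.4 -5.3 0 -8; 0.5 -6.3 0 -9.5; 0.5 -7.3 0 -11; 0.5 -8.3 0 -12; 0.5 -9.2 0 -12.8'
python3 - <<'E'
from h import *
o=bot.get_obs();R=cv2.Rodrigues(o["orientation"])[0]
print(o["tool_pos"],np.degrees(np.arctan2(*R[1::-1,0])),R[:,2],o["joint_positions"],o["ft_force"])
E
```

```text
t: 1.35
tool_pos: [0.4989, 0.2492, 0.3397]
orientation: [-2.154, -2.286, 0.002]
ft_force: [-0.2, -0.3, -0.2]
gripper_width: 0.0001
gripper_force: 0.0
t: 2.6
tool_pos: [0.5278, -0.3017, 0.34]
orientation: [-3.107, -0.457, -0.0]
ft_force: [0.4, 0.6, 0.2]
gripper_width: 0.0004
gripper_force: 0.0
[ 0.52780511 -0.30167777  0.33998696] 16.74127909711999 [-4.34941376e-05  8.04347028e-04 -9.99999676e-01] [-6.49220436e-01  1.39464292e-01  1.46318577e+00  6.14713618e-04
  1.53946352e+00  6.29365958e-01] [0.40043127 0.58473157 0.1783271 ]
```

```bash
python3 -m inch '0.1 -0.6 0 0; 0.1 -1.26 0 0; 0.1 -1.26 -0.8 0; 0.1 -1.26 -1.6 0; 0.1 -1.26 -2.2 0; 0.1 -1.26 -2.6 0; 0.1 -1.26 -2.75 0; 0.1 -1.26 -2.75 0'
python3 - <<'E'
from h import *
s=bot.capture("scene");t=bot.capture("top");w=bot.capture("wrist")
r=lambda im,a,b,w,h:cv2.resize(im[b:b+h,a:a+w,::-1],(400,300),interpolation=cv2.INTER_CUBIC)
cv2.imwrite("pics/app.png",np.vstack([np.hstack([r(s["pixels"],360,240,152,114),r(t["pixels"],395,170,152,114)]),np.hstack([r(w["pixels"],0,0,640,480)]*2)]))
o=bot.get_obs();print(o["tool_pos"],o["ft_force"])
E
```

```text
t: 3.6
tool_pos: [0.5339, -0.3756, 0.175]
orientation: [-3.107, -0.46, 0.001]
ft_force: [0.5, -0.3, -0.1]
gripper_width: 0.0001
gripper_force: 0.0
[ 0.53456038 -0.37674257  0.17706152] [0.20458914 0.36003091 1.06014199]
```

View pics/app.png

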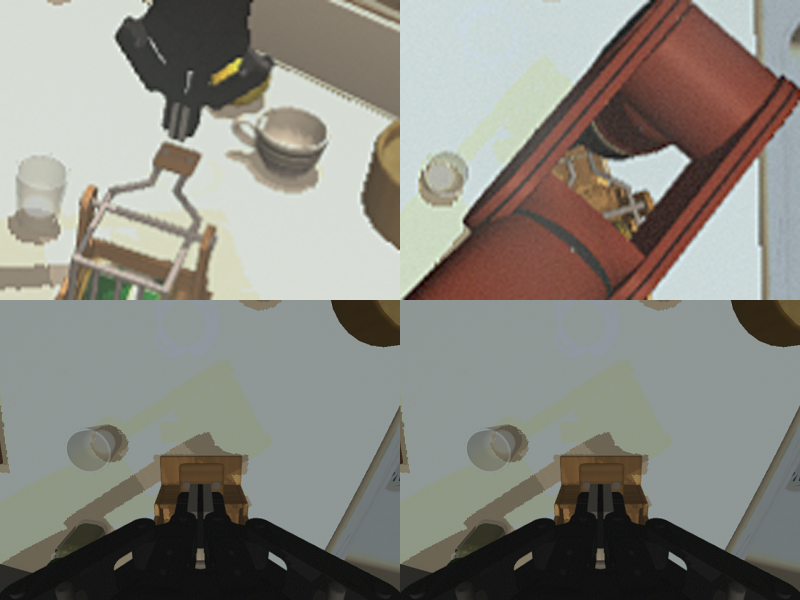

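The scene crop shows the closed fingertips just above the pad. The wrist view shows the pad at about (202,475 in the montage), centred sideways on the fingers. I'll check it against wrist depth.

Run:
```python
from h import *
for n,b in(("wrist",(260,380,240,330)),("scene",(405,450,285,312))):
    c=bot.capture(n);P=cloud(c);m=np.zeros((480,640),bool);m[b[2]:b[3],b[0]:b[1]]=1
    hsv=cv2.cvtColor(c["pixels"],cv2.COLOR_RGB2HSV)
    q=m&(P[...,2]>.115)&(P[...,2]<.145)&(hsv[...,1]>70);p=P[q]
    if len(p)<5: print(n,len(p));continue
    o=bot.get_obs();a=np.radians(16.4);R=np.array([[np.cos(a),np.sin(a)],[-np.sin(a),np.cos(a)]])
    l=(p[:,:2]-o["tool_pos"][:2])@R.T
    print(n,len(p),np.median(p,0),"rel tcp, rack axes",np.percentile(l,[2,50,98],axis=0),o["tool_pos"])
```

```text
wrist 2644 [ 0.54024348 -0.37560175  0.12777043] rel tcp, rack axes [[-0.007956   -0.0167854 ]
 [ 0.00584644 -0.00084721]
 [ 0.01355059  0.01589732]] [ 0.53450378 -0.37681737  0.17708093]
scene 121 [ 0.52720499 -0.37978477  0.13146802] rel tcp, rack axes [[-0.01826858 -0.01639292]
 [-0.00713409 -0.00145362]
 [ 0.0091638   0.01310027]] [ 0.53436462 -0.37678631  0.17690909]
```

The pad spans -18 to +13.5 mm along the rack about the TCP and is centred sideways, with its top at z≈0.128. That is as planned, so I'll press gently. Contact should come at TCP ≈0.153 and the goal is ≈0.115.

```bash
python3 -m inch '0 0 -0.15 0; 0 0 -0.25 0; 0 0 -0.35 0; 0 0 -0.4 0; 0 0 -0.5 0; 0 0 -0.6 0; 0 0 -0.7 0; 0 0 -0.8 0; 0 0 -0.85 0; 0 0 -0.85 0'
```

```text
t: 5.1
tool_pos: [0.5337, -0.3762, 0.1238]
orientation: [-3.108, -0.458, 0.0]
ft_force: [0.4, -0.8, 0.3]
gripper_width: 0.0001
gripper_force: 0.0
```

Run:
```python
from h import *
s=bot.capture("scene");w=bot.capture("wrist")
r=lambda im,a,b,w,h:cv2.resize(im[b:b+h,a:a+w,::-1],(400,300),interpolation=cv2.INTER_CUBIC)
cv2.imwrite("pics/press.png",np.hstack([r(s["pixels"],350,270,152,114),r(w["pixels"],220,200,200,150)]))
for i in range(4):
    o=bot.get_obs();print(o["t"],o["tool_pos"],o["ft_force"],o["torque"])
```

```text
5.2 [ 0.53362807 -0.3760275   0.12387402] [ 0.31049859 -0.48302661 -0.10430246] [-0.07151514  0.05350347 -0.01946965]
5.2 [ 0.53362807 -0.3760275   0.12387402] [ 0.31049859 -0.48302661 -0.10430246] [-0.07151514  0.05350347 -0.01946965]
5.2 [ 0.53362807 -0.3760275   0.12387402] [ 0.31049859 -0.48302661 -0.10430246] [-0.07151514  0.05350347 -0.01946965]
5.2 [ 0.53362807 -0.3760275   0.12387402] [ 0.31049859 -0.48302661 -0.10430246] [-0.07151514  0.05350347 -0.01946965]
```

View pics/press.png

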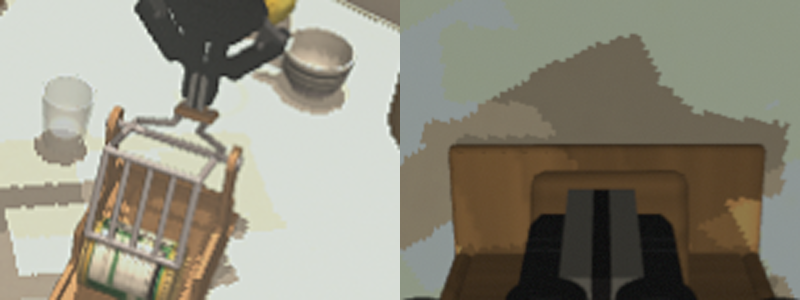

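The pad is down and the gate is high, with the tin near or under the gate at crop (125,265). I'll press the rest of the way to about 0.5 rad, still short of the stop, and hold.

```bash
python3 -m inch '0 0 -0.07 0; 0 0 -0.13 0; 0 0 -0.13 0; 0 0 -0.13 0; 0 0 -0.13 0; 0 0 -0.13 0; 0 0 -0.13 0; 0 0 -0.13 0; 0 0 -0.13 0; 0 0 -0.13 0'
python3 - <<'E'
from h import *
s=bot.capture("scene")
r=lambda im,a,b,w,h:cv2.resize(im[b:b+h,a:a+w,::-1],(640,480),interpolation=cv2.INTER_CUBIC)
cv2.imwrite("pics/press2.png",r(s["pixels"],340,280,152,140))
o=bot.get_obs();print(o["t"],o["tool_pos"],o["ft_force"])
E
```

```text
t: 6.45
tool_pos: [0.5339, -0.3764, 0.1166]
orientation: [3.108, 0.458, 0.001]
ft_force: [1.9, -1.6, 3.8]
gripper_width: -0.0003
gripper_force: 1.6
6.5 [ 0.53383842 -0.3764553   0.11657487] [ 1.11021312 -1.50506485  2.7694241 ]
```

View pics/press2.png

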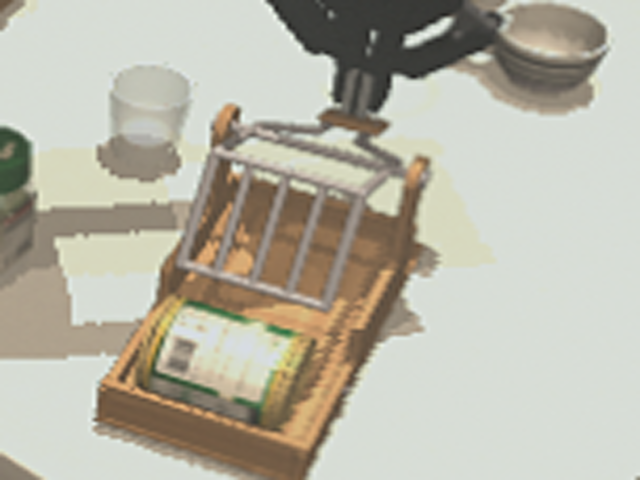

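The tin is lying in the tray against the front board and the gate is up, at about 0.49 rad. I'll add 1.5 mm for margin, still short of the stop, then release the pad slowly and retreat upward.

```bash
python3 -m inch '0 0 -0.025 0; 0 0 -0.025 0; 0 0 -0.025 0; 0 0 0.08 0; 0 0 0.18 0; 0 0 0.28 0; 0 0 0.38 0; 0 0 0.48 0; 0 0 0.58 0; 0 0 0.66 0'
python3 -m inch '0 0 0.1 0; 0 0 0.3 0; 0 0 0.7 0; 0 0 1.2 0; 0 0 1.8 0; 0 0 2.3 0; 0 0.4 2.5 0; 0 1 2.5 0; 0 1.6 2.5 0; 0 1.6 2.5 0'
python3 -m inch '-0.3 0.6 0 0; -0.6 1.4 0 0; -0.6 2.2 0 0; -0.6 2.6 0 0; -0.6 2.6 0 0; -0.6 2.6 0 0'
python3 - <<'E'
from h import *
r=lambda im,a,b,w,h:cv2.resize(im[b:b+h,a:a+w,::-1],(400,300),interpolation=cv2.INTER_CUBIC)
s=bot.capture("scene");t=bot.capture("top")
cv2.imwrite("pics/end.png",np.hstack([r(s["pixels"],250,200,240,180+40),r(t["pixels"],385,190,152,114+20)]))
o=bot.get_obs();print(o["t"],o["tool_pos"],o["joint_vel"])
E
```

```text
t: 7.75
tool_pos: [0.5331, -0.3764, 0.1561]
orientation: [-3.108, -0.458, 0.002]
ft_force: [0.2, 0.2, 1.0]
gripper_width: -0.0001
gripper_force: 0.0
t: 9.0
tool_pos: [0.5339, -0.2783, 0.3071]
orientation: [3.107, 0.462, 0.001]
ft_force: [-1.2, -0.1, 0.4]
gripper_width: -0.0001
gripper_force: 0.0
t: 9.75
tool_pos: [0.4979, -0.1254, 0.3064]
orientation: [3.107, 0.457, 0.0]
ft_force: [0.1, 0.2, 1.1]
gripper_width: 0.0002
gripper_force: 0.0
9.85 [ 0.49778161 -0.12562135  0.30613015] [-0.00164875  0.00065297  0.00456097  0.00343232 -0.0003909   0.00070891]
```

View pics/end.png

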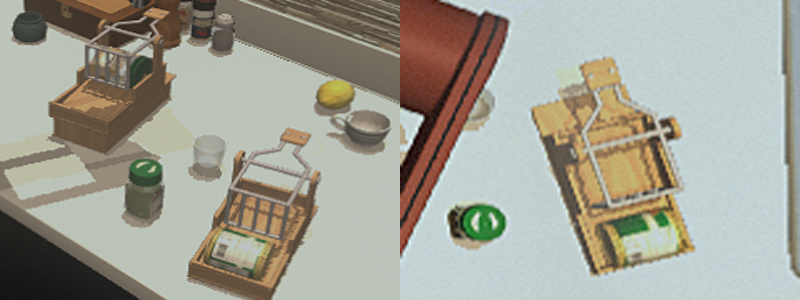

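The tin is in the tray at about (235,250), with the gate shut behind it and the pad back up. The jar is still behind its own gate, nothing else has moved, and the arm is clear.

```bash
python3 -c "
from plant import bot
print(bot.job_done())"
```

```text
the job is handed in; nothing more can be done
None
```

The tin rolled into its front tray and its gate shut behind it; the jar and the other things on the worktop were left alone, and the job was handed in at about 10 s on the robot's clock.

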